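# Set the trimming angle on the blue rotary table

## Task

Set the angle for the next cast to be trimmed: turn the rotary table that has the blue bar until its scale reads 60 degrees against the index line on its yellow lug, then let go of it. Leave the rotary table with the orange bar at the angle it has.

Things in the scene. Friction and masses are not known exactly. Their poses are not given: they have to be found in the camera images.
- blue_table (a joint): Scale reading (rad) of the blue-barred disc; 60 degrees = 1.047. Grows as the disc turns counterclockwise seen from above; stops at -0.05 and 1.8; starts in 0 to 0.6. Ticks every 10 degrees run clockwise from 0 (long, red) to 90; 30, 60, 90 are long and black, the others short. The tick facing the index line is the reading. Light friction (0.06 N m); it stays where it is left.
- blue_table_base: Grey round base of that table, fixed to the worktop, 130 mm across, 22 mm high; origin on the turning axis at worktop height, z up. On its -x side, towards the robot, a yellow lug 24 mm wide reaches 82 mm from the axis and carries the black index line. The white scale disc on the base is 112 mm across, its top 28 mm above the worktop.
- blue_grip (a point): Grip point of the blue bar: on the turning axis, 50 mm above the worktop. Bar fixed upright across the disc: 76 mm long, 14 thick, 28 to 66 mm above the worktop, free on both sides. z up, x along the bar; -x points to its end with a white dot, at the red 0 tick. At reading 0 that end points at the index line; at 60 it stands 60 degrees counterclockwise from it.
- orange_end (a point): End face of the orange bar of the other rotary table, which is the same but for this bar's colour and is to be left alone. The point lies at the end with the white dot, 38 mm from that table's axis and 50 mm above the worktop; x along the bar, -x outward.

How it is judged:
By the outcome, as a careful person would: the job done as asked, in the order asked, and still so for the second after the job is handed in, with the robot touching nothing.
It also fails if it takes over 29 s, if anything falls off the work surface, if the arm or the gripper's body presses on something with over 40 N, if the wrist force passes 120 N, or if a joint passes its speed limit or range.

## Robot

A 7-joint arm with a two-finger parallel gripper is mounted at the origin on a cart in front of the work surface, level with it; the furniture and walls round the work are solid. World frame = base frame: x ahead of the robot, y to its left, z up, the work surface at z = 0. Lengths are in m, angles in degrees, forces in N, time in s.
With the tool pointing down it reaches from about 0.425 to 0.875 m from the base axis. Payload 4.7 kg.
Tool frame: the origin (TCP) lies at the very end of the fingers, on their centre line; the grasp point (between the pads) lies 19 mm behind it (env.grip_point_offset is the distance from the TCP to the grasp point, in m); z points along the fingers, y is the line along which they close (so a half turn about z gives the same grasp; the last joint's range is limited). The gripper opens to 87 mm and grips with 3 to 60 N. Pads are 19 mm wide; open, the fingers measure 117 mm over their backs; the gripper's body (75 mm by 190 mm) begins 51 mm behind the grasp point.
Start: joints at [69.563, 18.392, -4.016, 83.108, 1.295, 78.541, -3.26], TCP at [0.236, -0.606, 0.2] pointing down, gripper open.
Joint ranges: [-163.93, 163.93], [-17.29, 119.83], [-79.2, 71.16], [3.27, 140.29], [-89.18, 269.18], [5.43, 117.66], [-154.24, 154.24]. Speed limits (degrees/s): [147.25, 147.25, 180, 180, 180, 180, 180].

## Interface

Orientations are given as [roll, pitch, yaw] about the fixed x, y, z axes, in that order (R = Rz(yaw) Ry(pitch) Rx(roll)).
In Python, from cell import env gives the robot as it stands.
- The arm moves only by the tool jog_arm, never from a script. Its argument "motion" is a list of rows, each an object of numbers: "x", "y", "z": the shift along the tool's x, y, z in cm; "ax", "ay", "az": the turn, a rotation vector about the tool's x, y, z in degrees. In form: [{"x": .., "y": .., "z": .., "ax": .., "ay": .., "az": ..}, ...]. A call has exactly 5 rows; each row shifts and turns the commanded pose from where the row before left it, along the tool's axes as they then stand; what a row does not reach is not made up. A row lasts 1/10 s, in which the tool goes at most 50 mm and 8.59 degrees, less where a joint would pass 70% of its speed; a pose out of reach is approached as far as the arm can. A call is refused whole if a number of a shift passes 5 or a number of a turn 8.59, either way. A call with a gripper value outside its range is refused whole. "claw" is the gripper command: -1 is shut, 1 is fully open, values between are in proportion, set as the call begins (left out, the last holds). The fingers move at their own pace and stop on an object; "squeeze" is the grip in N (left out, the last holds). Time passes only in rows, so rows that do not move let the fingers close, or fill a call up. It gives the time, the measured TCP pose, the force, the opening and the grip force at its end, in the units of the state.
- env.get_obs(): the state, without advancing time (a new reading comes with each control period).
- env.read_camera(name): name is "scene" or "top" or "wrist"; returns the picture (480x640x3 uint8, red, green, blue); there is no depth.
- env.camera_params(name): a dict with "fx", "fy", "cx", "cy" (pixels), "extrinsics" (4x4, takes a point from world to camera coordinates). Camera axes: x right, y up, looking along -z (the intrinsics and any distortion apply to the point x, -y, -z); pixel columns grow to the right and rows downward; lengths in m; the calibration is good to about 2 mm. A picture is of the moment at which its call begins: read the wrist's pose just before it. camera_params takes no time and is no camera call; for the wrist camera it gives the pose at the moment of the call.
- env.sign_off(): hands the job in; it is judged then, once.
The state is a dict: "time_s": time; "qpos": joint angles; "joint_velocities": joint speeds; "effort": joint torques, N m; "tool_pos": TCP position; "tool_rot": TCP orientation; "force": force on the tool from outside, world axes, zero at the start; "wrist_torque": the same for the moment, N m; "grip_width": finger opening in m; "grasp_force": force on a finger pad.
Only numpy, scipy, OpenCV 4.12 (cv2) and the standard library are available. Lean on these libraries where they do the work, as an engineer would, in place of code of your own. Each camera call takes 0.05 s, during which the arm holds its last target. There are 200 camera calls.

## Working session

There is one attempt and no reset: what is moved stays moved. The work goes in short steps, Python scripts to look and compute and a tool call to move; the robot and the scene stay as the last step left them, time stands still between calls to the robot, and variables do not carry over. Pictures are saved under pics/ and viewed, at most 10 in all, crops included, and the job is handed in when it is done.

Besides the shell and the picture viewer there is one more tool, called after "Call:" in YAML: its name, and indented under it one key for each argument. jog_arm: Moves the arm, as the interface text tells. Its arguments: {"type":"object","properties":{"motion":{"type":"array"},"claw":{"type":"number"},"squeeze":{"type":"number"}},"required":["motion"]}

```bash
mkdir -p pics; ls; python3 - <<'E'
from cell import env
import cv2,json
for n in("scene","top"):
    cv2.imwrite(f"pics/{n}0.png",env.read_camera(n)[:,:,::-1])
    p=env.camera_params(n);print(n,{k:(v.tolist() if hasattr(v,'tolist') else v) for k,v in p.items()})
print(env.get_obs())
E
```

```text
pics
scene {'fx': 478.766254404993, 'fy': 478.766254404993, 'cx': 314.2387118290638, 'cy': 245.4973399803031, 'extrinsics': [[-0.844227979530125, -0.5358427732152237, 0.01231425886933958, 0.3829310347441558], [0.30960968339653855, -0.4687827978485411, 0.8272753667240366, -0.20436519987633855], [-0.4375168139918486, 0.7022216251542757, 0.5616616656316415, -0.6852933935566653], [0.0, 0.0, 0.0, 1.0]]}
top {'fx': 470.26010283830533, 'fy': 470.26010283830533, 'cx': 323.9875685779292, 'cy': 230.27765872626904, 'extrinsics': [[0.15939667967007765, -0.9871971088303485, 0.005879356015418193, -0.05807314193091582], [0.9670359525594396, 0.15733380474094244, 0.20021873124959177, -0.47380812796022315], [-0.19858037407460985, -0.026228652324134516, 0.9797335825772473, -0.8285743522172373], [0.0, 0.0, 0.0, 1.0]]}
{'time_s': 0.1, 'qpos': array([69.56242251, 18.4335815 , -4.01646153, 83.16771582,  1.29332292,
       78.54261393, -3.25942362]), 'joint_velocities': array([ 0.08866532, -0.01260506,  0.11439092, -0.09067448, -0.00622827,
       -0.06984917,  0.00952482]), 'effort': array([-3.08535455e-04, -4.92572093e+01, -4.05341852e-01, -3.13396060e+01,
       -6.39158813e-02,  3.95520532e-02,  1.10549520e-04]), 'tool_pos': array([ 0.23531042, -0.60532736,  0.19878673]), 'tool_rot': array([-1.79901234e+02,  3.63306403e-03,  2.12482952e+01]), 'force': array([ 0.18245458, -0.35120778, -0.9788236 ]), 'wrist_torque': array([-6.06542319e-02, -1.60259984e-02, -9.13647837e-05]), 'grasp_force': 0.0, 'grip_width': 0.08740417615394398}
```

View pics/top0.png

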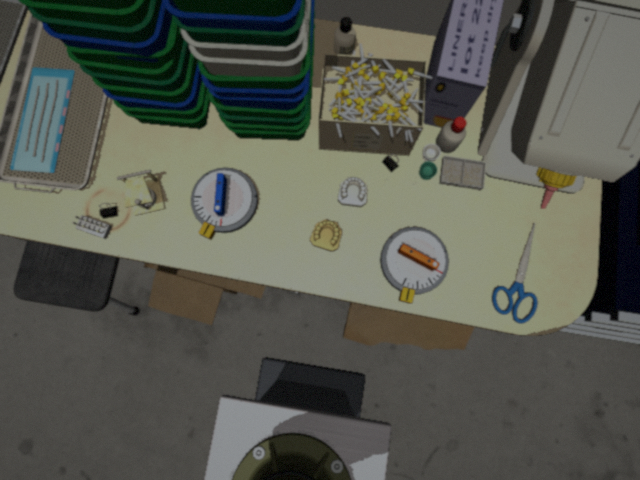

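View pics/scene0.png

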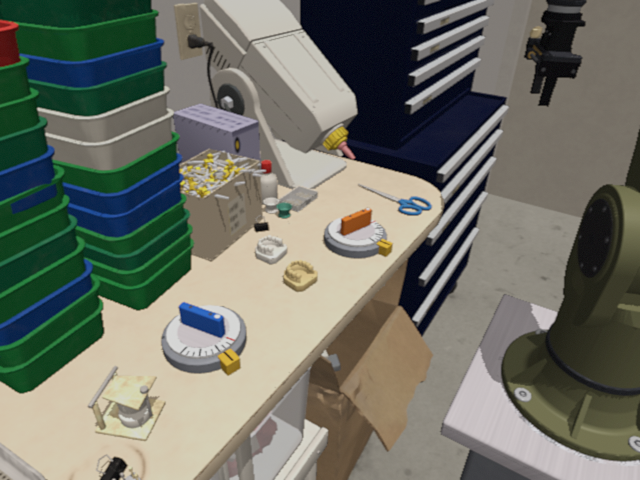

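The top view shows the blue table at about (224,200) with its lug at (207,230), and the orange table at (415,260). The tray stacks stand just beyond the blue table. I'll enlarge it.

```bash
python3 - <<'E'
import cv2,numpy as np
t=cv2.imread("pics/top0.png")[155:245,180:270]; s=cv2.imread("pics/scene0.png")[290:380,155:255]
a=cv2.resize(t,(400,400),interpolation=cv2.INTER_CUBIC);b=cv2.resize(s,(400,360),interpolation=cv2.INTER_CUBIC)
b=cv2.copyMakeBorder(b,0,40,0,0,cv2.BORDER_CONSTANT)
cv2.imwrite("pics/c0.png",cv2.convertScaleAbs(np.hstack([a,b]),alpha=1.2))
E
```

```text
(no output)
```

View pics/c0.png

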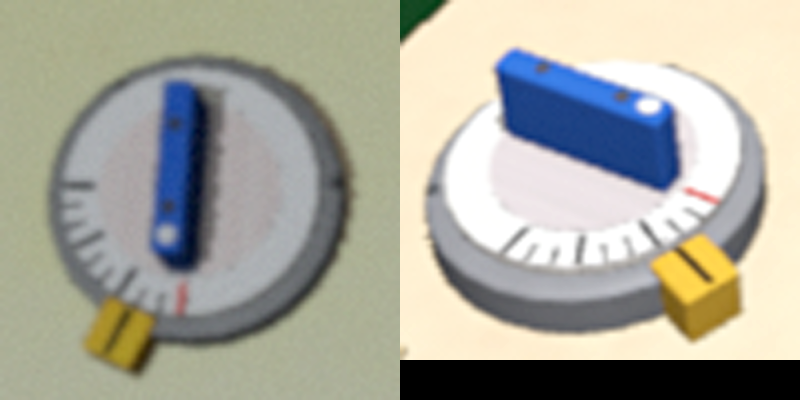

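The crop shows the dotted end at (167,235), the red tick at (181,298) and the lug line at (118,325). The reading is a little under 30°. Next I compute positions.

```bash
cat > h.py <<'E'
import numpy as np
def ray(p,u,v,z):
    E=np.array(p["extrinsics"]);R=E[:3,:3];t=E[:3,3]
    d=R.T@np.array([(u-p["cx"])/p["fx"],-(v-p["cy"])/p["fy"],-1]);c=-R.T@t
    return c+d*(z-c[2])/d[2]
def proj(p,X):
    q=np.array(p["extrinsics"])@np.append(X,1);return np.array([p["cx"]+p["fx"]*q[0]/-q[2],p["cy"]+p["fy"]*q[1]/q[2]])
E
python3 - <<'E'
from cell import env;from h import *
p=env.camera_params("top")
T=lambda u,v,z:ray(p,180+u/4.444,155+v/4.444,z)
S=env.camera_params("scene")
U=lambda u,v,z:ray(S,155+u/4,290+v/4,z)
for n,f,a in [("T L",T,(62,190,.028)),("T R",T,(320,190,.028)),("T up",T,(195,68,.028)),("T dn",T,(190,318,.028)),("bar far",T,(180,82,.066)),("bar near",T,(168,258,.066)),("dot",T,(167,235,.066)),("red",T,(181,298,.028)),("30",T,(125,280,.028)),("90",T,(78,185,.028)),("line",T,(118,325,.028)),
 ("S dot",U,(250,106,.066)),("S barfar",U,(112,55,.066)),("S red",U,(302,195,.028)),("S 30",U,(253,235,.028)),("S 90",U,(115,240,.028)),("S line",U,(297,265,.028)),
 ("stack",lambda u,v,z:ray(p,u,v,z),(210,128,0)),("stack2",lambda u,v,z:ray(p,u,v,z),(235,137,0)),("orange",lambda u,v,z:ray(p,u,v,z),(415,260,.028))]:
    print(n,(f(*a)*1000).round(1))
w=env.camera_params("wrist");E=np.array(w["extrinsics"]);print((-E[:3,:3].T@E[:3,3]).round(3),E.round(2).tolist(),w["fx"],w["cx"],w["cy"])
E
```

```text
T L [504.  277.2  28. ]
T R [522.1 166.6  28. ]
T up [567.8 231.4  28. ]
T dn [457.2 210.9  28. ]
bar far [549.3 226.2  66. ]
bar near [473.9 215.6  66. ]
dot [483.5 218.   66. ]
red [465.2 216.5  28. ]
30 [469.1 241.9  28. ]
90 [507.4 270.8  28. ]
line [449.2 240.7  28. ]
S dot [482.3 221.6  66. ]
S barfar [545.  228.9  66. ]
S red [464.1 218.7  28. ]
S 30 [465.8 244.1  28. ]
S 90 [506.2 273.3  28. ]
S line [442.7 246.4  28. ]
stack [661.1 285.4  -0. ]
stack2 [650.1 230.9   0. ]
orange [ 452.2 -159.5   28. ]
[ 0.3   -0.579  0.384] [[0.36, -0.93, -0.0, -0.65], [0.9, 0.35, -0.25, 0.03], [0.24, 0.09, 0.97, -0.39], [0.0, 0.0, 0.0, 1.0]] 414.3762753322445 321.1036565253713 238.29697479082904
```

```bash
cat >> h.py <<'E'
def plan(pos,yaw,way,rate=4.6,ndig=2):
    """way: list of (x,y,z,yaw,nrows); tool pointing down. prints rows"""
    import json
    p=np.array(pos,float);rows=[]
    for x,y,z,w,n in way:
        g=np.array([x,y,z])
        for k in range(n):
            d=(g-p)/(n-k);dw=(w-yaw)/(n-k);c,s=np.cos(np.radians(yaw)),np.sin(np.radians(yaw))
            r=np.round([100*(c*d[0]+s*d[1]),100*(s*d[0]-c*d[1]),-100*d[2]],1);a=round(-dw,1)
            rows.append({"x":r[0].item(),"y":r[1].item(),"z":r[2].item(),"az":a})
            p=p+np.array([c*r[0]+s*r[1],s*r[0]-c*r[1],-r[2]])/100;yaw-=a
    for i in range(0,len(rows),5):print(json.dumps(rows[i:i+5]))
    print(p,yaw)
E
python3 - <<'E'
from h import *
plan([.235,-.605,.2],21.2,[(.42,-.25,.2,95,9),(.512,.222,.2,188,11)])
E
```

```text
[{"x": 3.3, "y": -2.9, "z": -0.0, "az": -8.2}, {"x": 3.7, "y": -2.4, "z": -0.0, "az": -8.2}, {"x": 4.0, "y": -1.9, "z": -0.0, "az": -8.2}, {"x": 4.3, "y": -1.3, "z": -0.0, "az": -8.2}, {"x": 4.4, "y": -0.6, "z": -0.0, "az": -8.2}]
[{"x": 4.5, "y": -0.0, "z": -0.0, "az": -8.2}, {"x": 4.4, "y": 0.6, "z": -0.0, "az": -8.2}, {"x": 4.3, "y": 1.2, "z": -0.0, "az": -8.2}, {"x": 4.1, "y": 1.9, "z": -0.0, "az": -8.2}, {"x": 4.2, "y": 1.2, "z": -0.0, "az": -8.5}]
[{"x": 4.0, "y": 1.8, "z": -0.0, "az": -8.4}, {"x": 3.7, "y": 2.4, "z": -0.0, "az": -8.5}, {"x": 3.3, "y": 2.9, "z": -0.0, "az": -8.4}, {"x": 2.8, "y": 3.3, "z": -0.0, "az": -8.5}, {"x": 2.3, "y": 3.7, "z": -0.0, "az": -8.4}]
[{"x": 1.7, "y": 4.0, "z": -0.0, "az": -8.5}, {"x": 1.1, "y": 4.2, "z": -0.0, "az": -8.4}, {"x": 0.5, "y": 4.3, "z": -0.0, "az": -8.5}, {"x": -0.2, "y": 4.4, "z": -0.0, "az": -8.4}, {"x": -0.8, "y": 4.3, "z": -0.0, "az": -8.5}]
[0.51214082 0.22194889 0.2       ] 188.00000000000003
```

Call:
jog_arm:
  motion:
    - {"x":3.3,"y":-2.9,"z":0,"az":-8.2}
    - {"x":3.7,"y":-2.4,"z":0,"az":-8.2}
    - {"x":4.0,"y":-1.9,"z":0,"az":-8.2}
    - {"x":4.3,"y":-1.3,"z":0,"az":-8.2}
    - {"x":4.4,"y":-0.6,"z":0,"az":-8.2}
  claw: 1

```text
$.motion[0]: bad value
```

Call:
jog_arm:
  motion:
    - {"x":3.3,"y":-2.9,"z":0,"ax":0,"ay":0,"az":-8.2}
    - {"x":3.7,"y":-2.4,"z":0,"ax":0,"ay":0,"az":-8.2}
    - {"x":4.0,"y":-1.9,"z":0,"ax":0,"ay":0,"az":-8.2}
    - {"x":4.3,"y":-1.3,"z":0,"ax":0,"ay":0,"az":-8.2}
    - {"x":4.4,"y":-0.6,"z":0,"ax":0,"ay":0,"az":-8.2}
  claw: 1

```text
time_s: 0.6
tool_pos: [0.3382, -0.4073, 0.1993]
tool_rot: [-180.0, -0.0, 62.6]
force: [1.0, -0.5, 0.7]
grip_width: 0.0871
grasp_force: 0.0
```

Call:
jog_arm:
  motion:
    - {"x":4.5,"y":0,"z":0,"ax":0,"ay":0,"az":-8.2}
    - {"x":4.4,"y":0.6,"z":0,"ax":0,"ay":0,"az":-8.2}
    - {"x":4.3,"y":1.2,"z":0,"ax":0,"ay":0,"az":-8.2}
    - {"x":4.1,"y":1.9,"z":0,"ax":0,"ay":0,"az":-8.2}
    - {"x":4.2,"y":1.2,"z":0,"ax":0,"ay":0,"az":-8.5}

```text
time_s: 1.1
tool_pos: [0.4301, -0.2053, 0.1995]
tool_rot: [180.0, -0.0, 103.9]
force: [0.2, 0.1, 1.0]
grip_width: 0.0871
grasp_force: 0.0
```

Call:
jog_arm:
  motion:
    - {"x":4.0,"y":1.8,"z":0,"ax":0,"ay":0,"az":-8.4}
    - {"x":3.7,"y":2.4,"z":0,"ax":0,"ay":0,"az":-8.5}
    - {"x":3.3,"y":2.9,"z":0,"ax":0,"ay":0,"az":-8.4}
    - {"x":2.8,"y":3.3,"z":0,"ax":0,"ay":0,"az":-8.5}
    - {"x":2.3,"y":3.7,"z":0,"ax":0,"ay":0,"az":-8.4}

```text
time_s: 1.6
tool_pos: [0.4698, 0.0091, 0.1996]
tool_rot: [-180.0, 0.0, 146.1]
force: [1.4, -0.6, -0.4]
grip_width: 0.087
grasp_force: 0.0
```

Call:
jog_arm:
  motion:
    - {"x":1.7,"y":4.0,"z":0,"ax":0,"ay":0,"az":-8.5}
    - {"x":1.1,"y":4.2,"z":0,"ax":0,"ay":0,"az":-8.4}
    - {"x":0.5,"y":4.3,"z":0,"ax":0,"ay":0,"az":-8.5}
    - {"x":-0.2,"y":4.4,"z":0,"ax":0,"ay":0,"az":-8.4}
    - {"x":-0.8,"y":4.3,"z":0,"ax":0,"ay":0,"az":-8.5}

```text
time_s: 2.1
tool_pos: [0.5121, 0.2226, 0.1996]
tool_rot: [-180.0, 0.0, -171.6]
force: [0.4, -0.4, 0.4]
grip_width: 0.0872
grasp_force: 0.0
```

```bash
python3 - <<'E'
from cell import env
import cv2,pickle
pickle.dump(env.camera_params("wrist"),open("w1.pkl","wb"))
im=env.read_camera("wrist")[:,:,::-1];cv2.imwrite("pics/w1.png",im)
o=env.get_obs();print(o["tool_pos"],o["tool_rot"],o["qpos"])
E
```

```text
[0.51113061 0.23180019 0.19949633] [ 1.79537077e+02  7.19861694e-02 -1.70831467e+02] [ 20.26832469  13.49223097 -53.97420437  94.74199633  10.75245823
  77.19001119  63.86548397]
```

View pics/w1.png

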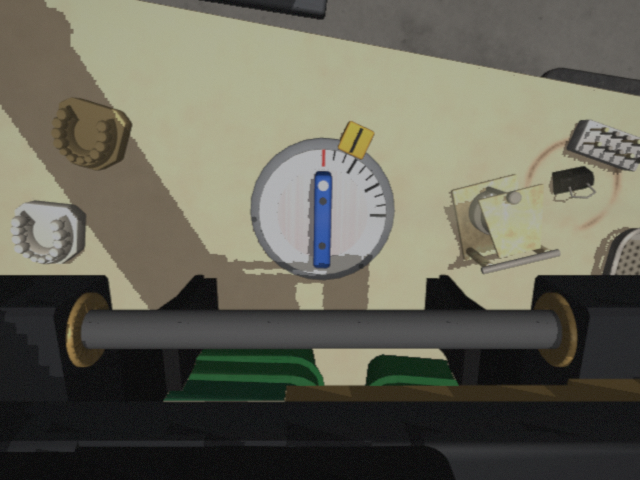

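The wrist view shows the blue bar upright at (322,220), the red tick at (323,158) and the lug line at (357,140). The arm was still settling, so I'll take it again, enlarged.

```bash
python3 - <<'E'
from cell import env
import cv2,pickle
for _ in range(3): env.read_camera("wrist")
o=env.get_obs();print(o["tool_pos"],o["tool_rot"])
pickle.dump(env.camera_params("wrist"),open("w1.pkl","wb"))
im=env.read_camera("wrist")[:,:,::-1];cv2.imwrite("pics/w2.png",im)
o=env.get_obs();print(o["tool_pos"],o["tool_rot"])
cv2.imwrite("pics/w2c.png",cv2.resize(im[110:290,220:420],(660,594),interpolation=cv2.INTER_CUBIC))
E
```

```text
[0.51126198 0.22228804 0.19900059] [ 1.79969235e+02 -1.01814540e-01 -1.71846349e+02]
[0.51173263 0.22063995 0.19909611] [-1.79960145e+02 -7.62437101e-02 -1.72000441e+02]
```

View pics/w2c.png

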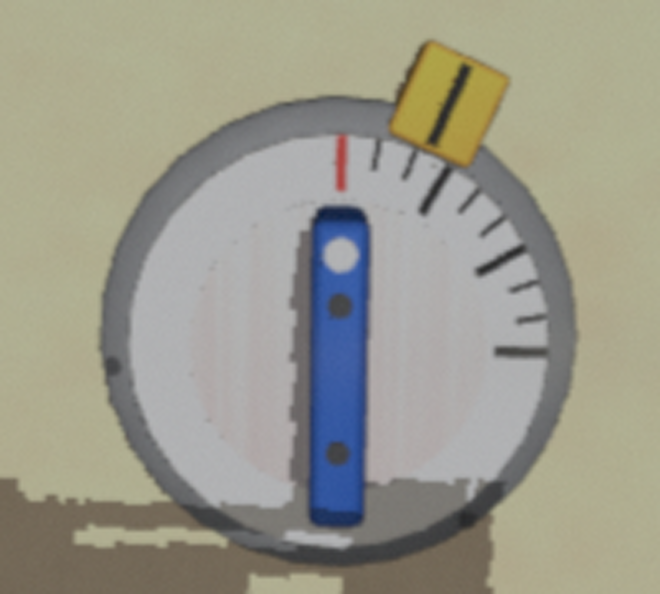

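```bash
python3 - <<'E'
from h import *;import pickle
p=pickle.load(open("w1.pkl","rb"))
W=lambda u,v,z:ray(p,220+u/3.3,110+v/3.3,z)*1000
ang=lambda a,b:np.degrees(np.arctan2(*(b-a)[1::-1]))
for n,a,b,z in [("line",(433,143),(467,67),.028),("red",(341,190),(341,135),.028),("30",(423,213),(449,168),.028),("60",(478,272),(523,249),.028),("90",(495,351),(547,352),.028),("holes",(338,454),(340,306),.066),("dot",(338,454),(340,255),.066),("bar edgeL",(311,510),(314,222),.066),("bar edgeR",(363,510),(369,222),.066),("discLR",(130,340),(549,340),.028),("discUD",(339,545),(339,133),.028),("baseLR",(103,335),(576,335),.022)]:
    A,B=W(*a,z),W(*b,z);print(n,A.round(1),B.round(1),"ang",round(ang(A,B),1),"mid",((A+B)/2).round(1)[:2],"len",np.linalg.norm(A-B).round(1))
# centre from tick lines
L=[]
for a,b in [((423,213),(449,168)),((478,272),(523,249)),((495,351),(547,352)),((341,190),(341,135))]:
    A,B=W(*a,.028)[:2],W(*b,.028)[:2];d=(B-A)/np.linalg.norm(B-A);n=np.array([-d[1],d[0]]);L.append((n,n@A))
c=np.linalg.lstsq(np.array([l[0] for l in L]),np.array([l[1] for l in L]),rcond=None)[0];print(c)
for c in(c,np.array([513,222.])):
  for n,b in [("line",(450,105)),("red",(341,135)),("30",(449,168)),("60",(523,249)),("90",(547,352))]:
    print(n,round(np.degrees(np.arctan2(*(W(*b,.028)[:2]-c)[::-1])),1))
E
```

```text
line [458.5 242.2  28. ] [438.7 247.6  28. ] ang 164.6 mid [448.6 244.9] len 20.5
red [473.7 220.6  28. ] [459.9 218.6  28. ] ang -171.7 mid [466.8 219.6] len 13.9
30 [476.4 242.5  28. ] [464.2 247.3  28. ] ang 158.8 mid [470.3 244.9] len 13.2
60 [489.5 259.2  28. ] [481.9 269.8  28. ] ang 125.7 mid [485.7 264.5] len 13.0
90 [509.6 267.2  28. ] [507.9 280.9  28. ] ang 97.1 mid [508.8 274.1] len 13.8
holes [533.1 228.4  66. ] [497.3 223.6  66. ] ang -172.5 mid [515.2 226. ] len 36.2
dot [533.1 228.4  66. ] [485.4 221.9  66. ] ang -172.3 mid [509.3 225.1] len 48.2
bar edgeL [548.1 223.9  66. ] [478.7 214.8  66. ] ang -172.6 mid [513.4 219.3] len 70.1
bar edgeR [546.3 236.5  66. ] [476.9 227.4  66. ] ang -172.6 mid [511.6 231.9] len 70.1
discLR [520.6 171.   28. ] [504.7 280.9  28. ] ang 98.2 mid [512.6 225.9] len 111.0
discUD [569.5 234.1  28. ] [459.5 218.   28. ] ang -171.7 mid [514.5 226. ] len 111.1
baseLR [521.5 162.9  22. ] [503.3 288.9  22. ] ang 98.2 mid [512.4 225.9] len 127.3
[514.15435402 226.82554773]
line 164.6
red -171.4
30 157.8
60 126.9
90 96.6
line 160.4
red -176.3
30 152.7
60 123.1
90 94.9
```

The line sits at 164.5° and the bar's dotted end at 188°, so the reading is about 23.7° and needs about +36.3°. The axis is at about (0.513, 0.225). I'll descend.

Call:
jog_arm:
  motion:
    - {"x":-0.1,"y":0.3,"z":3.5,"ax":0,"ay":0,"az":0}
    - {"x":0,"y":0,"z":4.0,"ax":0,"ay":0,"az":0}
    - {"x":0,"y":0,"z":4.0,"ax":0,"ay":0,"az":0}
    - {"x":0,"y":0,"z":3.0,"ax":0,"ay":0,"az":0}
    - {"x":0,"y":0,"z":1.8,"ax":0,"ay":0,"az":0}
  claw: 1
  squeeze: 12

```text
time_s: 2.85
tool_pos: [0.5115, 0.2207, 0.0339]
tool_rot: [-179.8, -0.2, -172.2]
force: [0.2, -0.3, -0.1]
grip_width: 0.0871
grasp_force: 0.0
```

Call:
jog_arm:
  motion:
    - {"x":0,"y":0,"z":0,"ax":0,"ay":0,"az":0}
    - {"x":0,"y":0,"z":0,"ax":0,"ay":0,"az":0}
    - {"x":0,"y":0,"z":0,"ax":0,"ay":0,"az":0}
    - {"x":0,"y":0,"z":0,"ax":0,"ay":0,"az":0}
    - {"x":0,"y":0,"z":0,"ax":0,"ay":0,"az":0}

```text
time_s: 3.35
tool_pos: [0.5133, 0.2244, 0.0377]
tool_rot: [-180.0, 0.1, -172.0]
force: [-0.7, -0.0, 0.0]
grip_width: 0.0872
grasp_force: 0.0
```

Call:
jog_arm:
  motion:
    - {"x":0,"y":0,"z":0,"ax":0,"ay":0,"az":0}
    - {"x":0,"y":0,"z":0,"ax":0,"ay":0,"az":0}
    - {"x":0,"y":0,"z":0,"ax":0,"ay":0,"az":0}
    - {"x":0,"y":0,"z":0,"ax":0,"ay":0,"az":0}
    - {"x":0,"y":0,"z":0,"ax":0,"ay":0,"az":0}
  claw: -0.5

```text
time_s: 3.85
tool_pos: [0.5125, 0.2244, 0.0366]
tool_rot: [-180.0, -0.0, -171.9]
force: [-0.7, 0.5, 0.1]
grip_width: 0.0554
grasp_force: 0.0
```

Call:
jog_arm:
  motion:
    - {"x":0,"y":0,"z":0,"ax":0,"ay":0,"az":0}
    - {"x":0,"y":0,"z":0,"ax":0,"ay":0,"az":0}
    - {"x":0,"y":0,"z":0,"ax":0,"ay":0,"az":0}
    - {"x":0,"y":0,"z":0,"ax":0,"ay":0,"az":0}
    - {"x":0,"y":0,"z":0,"ax":0,"ay":0,"az":0}
  claw: -1

```text
time_s: 4.35
tool_pos: [0.5126, 0.2241, 0.0367]
tool_rot: [-180.0, -0.0, -171.9]
force: [1.8, -8.0, 1.0]
grip_width: 0.0148
grasp_force: 5.3
```

Call:
jog_arm:
  motion:
    - {"x":0,"y":0,"z":0,"ax":0,"ay":0,"az":0}
    - {"x":0,"y":0,"z":0,"ax":0,"ay":0,"az":0}
    - {"x":0,"y":0,"z":0,"ax":0,"ay":0,"az":0}
    - {"x":0,"y":0,"z":0,"ax":0,"ay":0,"az":0}
    - {"x":0,"y":0,"z":0,"ax":0,"ay":0,"az":0}

```text
time_s: 4.85
tool_pos: [0.5127, 0.2235, 0.0367]
tool_rot: [-179.9, -0.0, -172.0]
force: [0.0, -5.1, 2.1]
grip_width: 0.0141
grasp_force: 12.0
```

Call:
jog_arm:
  motion:
    - {"x":0,"y":-0.1,"z":0,"ax":0,"ay":0,"az":-3}
    - {"x":0,"y":0,"z":0,"ax":0,"ay":0,"az":-4}
    - {"x":0,"y":0,"z":0,"ax":0,"ay":0,"az":-5}
    - {"x":0,"y":0,"z":0,"ax":0,"ay":0,"az":-5}
    - {"x":0,"y":0,"z":0,"ax":0,"ay":0,"az":-5}

```text
time_s: 5.35
tool_pos: [0.5129, 0.2229, 0.0367]
tool_rot: [-180.0, -0.0, -149.8]
force: [1.3, -4.1, 1.6]
grip_width: 0.0138
grasp_force: 12.0
```

Call:
jog_arm:
  motion:
    - {"x":0,"y":0,"z":0,"ax":0,"ay":0,"az":-5}
    - {"x":0,"y":0,"z":0,"ax":0,"ay":0,"az":-4}
    - {"x":0,"y":0,"z":0,"ax":0,"ay":0,"az":-3}
    - {"x":0,"y":0,"z":0,"ax":0,"ay":0,"az":-2}
    - {"x":0,"y":0,"z":0,"ax":0,"ay":0,"az":-0.3}

```text
time_s: 5.85
tool_pos: [0.5131, 0.2226, 0.0367]
tool_rot: [-180.0, -0.0, -135.7]
force: [1.2, -5.6, 2.1]
grip_width: 0.0134
grasp_force: 12.0
```

Call:
jog_arm:
  motion:
    - {"x":0,"y":0,"z":0,"ax":0,"ay":0,"az":0}
    - {"x":0,"y":0,"z":0,"ax":0,"ay":0,"az":0}
    - {"x":0,"y":0,"z":0,"ax":0,"ay":0,"az":0}
    - {"x":0,"y":0,"z":0,"ax":0,"ay":0,"az":0}
    - {"x":0,"y":0,"z":0,"ax":0,"ay":0,"az":0}

```text
time_s: 6.35
tool_pos: [0.5131, 0.2227, 0.0367]
tool_rot: [-179.9, -0.0, -135.7]
force: [1.1, -5.0, 0.6]
grip_width: 0.0141
grasp_force: 12.0
```

Call:
jog_arm:
  motion:
    - {"x":0,"y":0,"z":0,"ax":0,"ay":0,"az":0}
    - {"x":0,"y":0,"z":0,"ax":0,"ay":0,"az":0}
    - {"x":0,"y":0,"z":0,"ax":0,"ay":0,"az":0}
    - {"x":0,"y":0,"z":0,"ax":0,"ay":0,"az":0}
    - {"x":0,"y":0,"z":0,"ax":0,"ay":0,"az":0}
  claw: 0.7

```text
time_s: 6.85
tool_pos: [0.5125, 0.2241, 0.0367]
tool_rot: [180.0, 0.0, -135.6]
force: [0.4, -0.8, -0.6]
grip_width: 0.0454
grasp_force: 0.0
```

Call:
jog_arm:
  motion:
    - {"x":0,"y":0,"z":0,"ax":0,"ay":0,"az":0}
    - {"x":0,"y":0,"z":-3,"ax":0,"ay":0,"az":0}
    - {"x":0,"y":0,"z":-4,"ax":0,"ay":0,"az":0}
    - {"x":0,"y":0,"z":-4,"ax":0,"ay":0,"az":0}
    - {"x":0,"y":0,"z":-3,"ax":0,"ay":0,"az":0}

```text
time_s: 7.35
tool_pos: [0.5131, 0.2241, 0.1792]
tool_rot: [-180.0, 0.1, -135.6]
force: [0.2, -0.2, 0.1]
grip_width: 0.0731
grasp_force: 0.0
```

Call:
jog_arm:
  motion:
    - {"x":0,"y":0,"z":0,"ax":0,"ay":0,"az":0}
    - {"x":0,"y":0,"z":0,"ax":0,"ay":0,"az":0}
    - {"x":0,"y":0,"z":0,"ax":0,"ay":0,"az":0}
    - {"x":0,"y":0,"z":0,"ax":0,"ay":0,"az":0}
    - {"x":0,"y":0,"z":0,"ax":0,"ay":0,"az":0}

```text
time_s: 7.85
tool_pos: [0.5121, 0.2232, 0.1756]
tool_rot: [179.9, -0.1, -135.6]
force: [0.2, 0.1, -0.4]
grip_width: 0.0741
grasp_force: 0.0
```

```bash
python3 - <<'E'
from cell import env
import cv2,pickle
pickle.dump(env.camera_params("wrist"),open("w3.pkl","wb"))
im=env.read_camera("wrist")[:,:,::-1];cv2.imwrite("pics/w3.png",im)
o=env.get_obs();print(o["tool_pos"],o["tool_rot"])
cv2.imwrite("pics/w3c.png",cv2.resize(im[100:280,220:420],(660,594),interpolation=cv2.INTER_CUBIC))
E
```

```text
[0.51224492 0.22328981 0.17585976] [ 1.79948811e+02 -7.04925438e-02 -1.35645164e+02]
```

View pics/w3c.png

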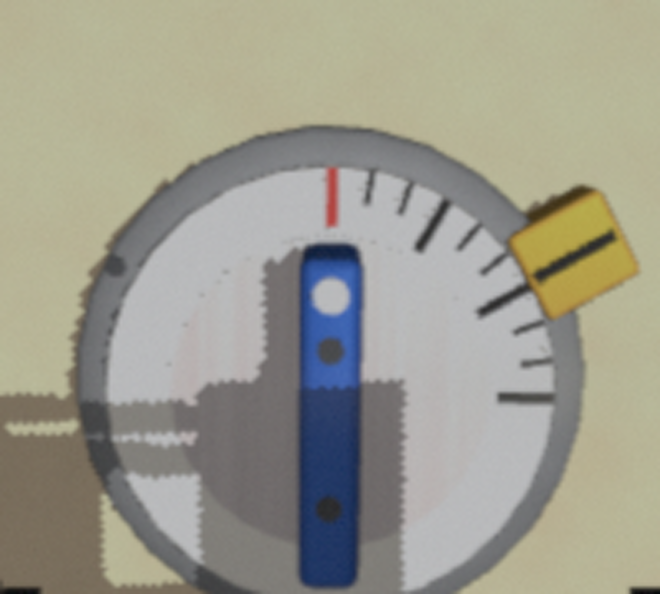

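The crop shows the 60 tick at (480,314)–(526,289) and the index line at (537,276)–(614,235). They are near alignment, possibly 1–2° apart. I'll measure more finely.

```bash
cat > m.py <<'E'
from h import *;import pickle,cv2,sys
from scipy.optimize import least_squares
from scipy.ndimage import map_coordinates
def run(pk,png,c0,line_ang,red_ang,zl=.028):
    p=pickle.load(open(pk,"rb"));im=cv2.imread(png).astype(float);g=im.min(2) if False else im[:,:,1]
    # rectified view in mm, 0.25 mm/px around c0, at z
    def rect(z):
        yy,xx=np.mgrid[-90:90:.25,-90:90:.25]
        P=np.stack([c0[0]+xx/1e3,c0[1]+yy/1e3,np.full_like(xx,z),np.ones_like(xx)])
        q=np.tensordot(np.array(p["extrinsics"]),P,1)
        return map_coordinates(g,[p["cy"]+p["fy"]*q[1]/q[2],p["cx"]-p["fx"]*q[0]/q[2]],order=1)
    def stroke(R,ang,r0,r1,c,w=4):
        pts=[]
        for r in np.arange(r0,r1,.5):
            t=np.arange(-w,w,.1);a=np.radians(ang)
            x=c[0]+r*np.cos(a)-t*np.sin(a);y=c[1]+r*np.sin(a)+t*np.cos(a)
            v=map_coordinates(R,[(y+90)*4,(x+90)*4],order=1);d=np.clip(np.percentile(v,70)-v-15,0,None)
            if d.sum()>0:
                tt=(d*t).sum()/d.sum();pts.append([c[0]+r*np.cos(a)-tt*np.sin(a),c[1]+r*np.sin(a)+tt*np.cos(a)])
        return np.array(pts)
    R=rect(.028);RL=rect(zl);c=np.zeros(2)
    for it in range(4):
        T=[stroke(R,red_ang-k*10,46,53,c,3) for k in (0,3,6,9)]
        # ticks: lines through centre at angles th-10k (k known)
        def f(q):
            o=[]
            for k,t in zip((0,30,60,90),T):
                a=np.radians(q[2]-k);o+=list((t-q[:2])@np.array([-np.sin(a),np.cos(a)]))
            return o
        s=least_squares(f,[*c,red_ang],loss="soft_l1",f_scale=.3);c=s.x[:2];red_ang=s.x[2]
    l=stroke(RL,line_ang,63,79,c,5)
    a=np.degrees(np.arctan2(*(l-c).T[::-1]));v=cv2.fitLine(l.astype(np.float32),cv2.DIST_HUBER,0,.01,.01).ravel()
    print("centre",(np.array(c0)*1e3+c).round(1),"red",red_ang.round(2),"line radial",np.median(a).round(2),"line dir",(np.degrees(np.arctan2(v[1],v[0]))%180).round(2),"reading",(red_ang-np.median(a)).round(2),"rms",np.sqrt(np.mean(s.fun**2)).round(2))
    print("tick", [np.round(np.degrees(np.arctan2(*(t.mean(0)-c)[::-1]))%360,1) for t in T], "linepts",a.round(1)[::4])
for z in(.024,.028,.032):run("w1.pkl","pics/w2.png",(.513,.2255),164.5,188.3,z)
for z in(.024,.028,.032):run("w3.pkl","pics/w3.png",(.513,.2245),164.5,224.5,z)
E
python3 m.py
```

```text
centre [514.8 225.4] red 187.32 line radial 163.91 line dir 164.07 reading 23.41 rms 0.05
tick [np.float64(187.3), np.float64(157.3), np.float64(127.3), np.float64(97.3)] linepts [163.8 163.9 164.  164.  163.9 163.9 163.9 163.9]
centre [514.8 225.4] red 187.32 line radial 164.17 line dir 164.08 reading 23.15 rms 0.05
tick [np.float64(187.3), np.float64(157.3), np.float64(127.3), np.float64(97.3)] linepts [164.1 164.2 164.3 164.3 164.2 164.1 164.2 164.1]
centre [514.8 225.4] red 187.32 line radial 164.45 line dir 164.1 reading 22.88 rms 0.05
tick [np.float64(187.3), np.float64(157.3), np.float64(127.3), np.float64(97.3)] linepts [164.4 164.5 164.6 164.5 164.4 164.4 164.5 164.4]
centre [514.8 225.3] red 223.62 line radial 163.83 line dir 163.58 reading 59.79 rms 0.04
tick [np.float64(223.6), np.float64(193.6), np.float64(163.6), np.float64(133.6)] linepts [163.8 163.8 163.8 163.8 163.8 163.8 163.8 163.8]
centre [514.8 225.3] red 223.62 line radial 164.4 line dir 163.55 reading 59.21 rms 0.04
tick [np.float64(223.6), np.float64(193.6), np.float64(163.6), np.float64(133.6)] linepts [164.5 164.5 164.5 164.4 164.4 164.4 164.3 164.4]
centre [514.8 225.3] red 223.62 line radial 164.98 line dir 163.57 reading 58.63 rms 0.04
tick [np.float64(223.6), np.float64(193.6), np.float64(163.6), np.float64(133.6)] linepts [165.2 165.1 165.1 165.  165.  165.  164.9 164.9]
```

```bash
python3 - <<'E'
from h import *;import pickle
from cell import env
c=np.array([.5148,.2253])
for n,pk,o,u,v,off in [("w2 out","w1.pkl",110,470,59,0),("w3 out","w3.pkl",100,618,229,0),("w2 side L","w1.pkl",110,410,85,0),("w2 side R","w1.pkl",110,491,120,0),("w3 side L","w3.pkl",100,555,213,0),("w3 side R","w3.pkl",100,595,295,0)]:
    p=pickle.load(open(pk,"rb"))
    for z in(.022,.025,.028,.032):
        d=ray(p,220+u/3.3,o+v/3.3,z)[:2]-c;a=np.radians(164)
        print(n,z,"radial %.1f lateral %.1f"%(1e3*(d@[np.cos(a),np.sin(a)]),1e3*(d@[-np.sin(a),np.cos(a)])))
E
```

```text
w2 out 0.022 radial 81.6 lateral -0.9
w2 out 0.025 radial 81.5 lateral -0.6
w2 out 0.028 radial 81.3 lateral -0.3
w2 out 0.032 radial 81.1 lateral 0.0
w3 out 0.022 radial 81.8 lateral -0.4
w3 out 0.025 radial 81.4 lateral 0.2
w3 out 0.028 radial 81.0 lateral 0.7
w3 out 0.032 radial 80.4 lateral 1.4
w2 side L 0.022 radial 69.4 lateral 10.4
w2 side L 0.025 radial 69.4 lateral 10.6
w2 side L 0.028 radial 69.4 lateral 10.7
w2 side L 0.032 radial 69.3 lateral 11.0
w2 side R 0.022 radial 70.1 lateral -12.4
w2 side R 0.025 radial 70.0 lateral -12.1
w2 side R 0.028 radial 70.0 lateral -11.7
w2 side R 0.032 radial 69.9 lateral -11.2
w3 side L 0.022 radial 70.1 lateral 10.7
w3 side L 0.025 radial 69.8 lateral 11.2
w3 side L 0.028 radial 69.5 lateral 11.6
w3 side L 0.032 radial 69.1 lateral 12.2
w3 side R 0.022 radial 69.5 lateral -12.1
w3 side R 0.025 radial 69.2 lateral -11.4
w3 side R 0.028 radial 68.9 lateral -10.8
w3 side R 0.032 radial 68.5 lateral -9.9
```

Lug height (22–28 mm) affects the reading by parallax. I'll put the camera in the index line's plane, where parallax drops out.

Call:
jog_arm:
  motion:
    - {"x":-0.3,"y":0,"z":0,"ax":0,"ay":0,"az":6}
    - {"x":0,"y":0,"z":0,"ax":0,"ay":0,"az":8}
    - {"x":0,"y":0,"z":0,"ax":0,"ay":0,"az":8}
    - {"x":0,"y":0,"z":0,"ax":0,"ay":0,"az":8}
    - {"x":0,"y":0,"z":0,"ax":0,"ay":0,"az":8}

```text
time_s: 8.4
tool_pos: [0.5146, 0.2255, 0.1763]
tool_rot: [-180.0, -0.0, -174.0]
force: [-0.1, -0.6, -0.4]
grip_width: 0.074
grasp_force: 0.0
```

Call:
jog_arm:
  motion:
    - {"x":0,"y":0,"z":0,"ax":0,"ay":0,"az":8}
    - {"x":0,"y":0,"z":0,"ax":0,"ay":0,"az":8}
    - {"x":0,"y":0,"z":0,"ax":0,"ay":0,"az":6.4}
    - {"x":0,"y":0,"z":0,"ax":0,"ay":0,"az":0}
    - {"x":0,"y":0,"z":0,"ax":0,"ay":0,"az":0}

```text
time_s: 8.9
tool_pos: [0.5147, 0.2256, 0.1765]
tool_rot: [-180.0, -0.0, 164.1]
force: [-0.0, -0.8, 0.3]
grip_width: 0.0739
grasp_force: 0.0
```

Call:
jog_arm:
  motion:
    - {"x":0,"y":0,"z":0,"ax":0,"ay":0,"az":0}
    - {"x":0,"y":0,"z":0,"ax":0,"ay":0,"az":0}
    - {"x":0,"y":0,"z":0,"ax":0,"ay":0,"az":0}
    - {"x":0,"y":0,"z":0,"ax":0,"ay":0,"az":0}
    - {"x":0,"y":0,"z":0,"ax":0,"ay":0,"az":0}

```text
time_s: 9.4
tool_pos: [0.5149, 0.2255, 0.1767]
tool_rot: [-180.0, -0.0, 164.0]
force: [0.3, 0.2, 0.2]
grip_width: 0.0741
grasp_force: 0.0
```

```bash
sed -i '/^for z in/d' m.py; python3 - <<'E'
from cell import env
import cv2,pickle
pickle.dump(env.camera_params("wrist"),open("w4.pkl","wb"))
im=env.read_camera("wrist")[:,:,::-1];cv2.imwrite("pics/w4.png",im)
o=env.get_obs();print(o["tool_pos"],o["tool_rot"])
cv2.imwrite("pics/w4c.png",cv2.resize(im[100:280,220:420],(660,594),interpolation=cv2.INTER_CUBIC))
from m import run
for z in(.022,.028,.032):run("w4.pkl","pics/w4.png",(.5148,.2253),164,223.6,z)
E
```

```text
[0.51485869 0.22552336 0.17671049] [-1.79995410e+02  3.98767207e-04  1.63956076e+02]
centre [514.9 225.4] red 223.82 line radial 163.95 line dir 164.03 reading 59.87 rms 0.05
tick [np.float64(223.8), np.float64(193.8), np.float64(163.8), np.float64(133.8)] linepts [163.9 163.9 164.  164.  164.  164.  164.  163.9]
centre [514.9 225.4] red 223.82 line radial 163.92 line dir 163.96 reading 59.89 rms 0.05
tick [np.float64(223.8), np.float64(193.8), np.float64(163.8), np.float64(133.8)] linepts [163.9 163.9 164.  164.  163.9 163.9 164.  163.9]
centre [514.9 225.4] red 223.82 line radial 163.9 line dir 163.94 reading 59.91 rms 0.05
tick [np.float64(223.8), np.float64(193.8), np.float64(163.8), np.float64(133.8)] linepts [163.9 163.9 164.  163.9 163.9 163.9 164.  163.9]
```

View pics/w4c.png

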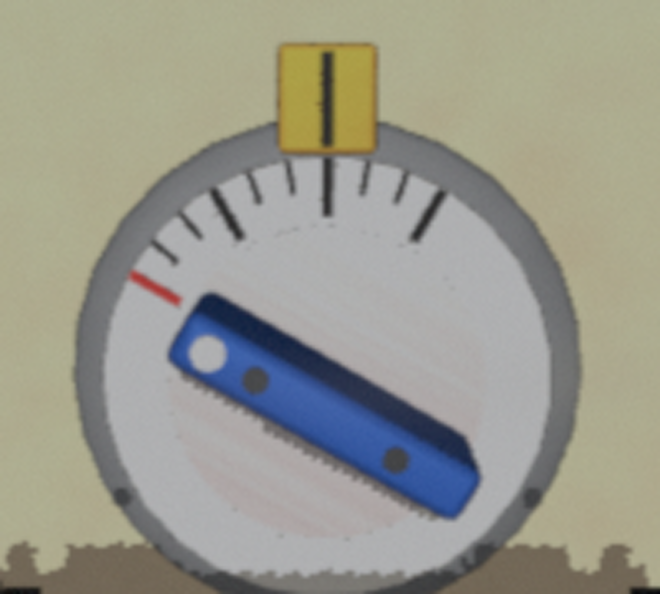

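The 60 tick at (328,187) lines up with the index line at (328,100), reading 59.9°. The gripper is clear, so I'm handing it in.

```bash
python3 -c "
from cell import env
print(env.sign_off())"
```

```text
the job is handed in; nothing more can be done
None
```

The blue-barred table now reads 59.9° against its index line by wrist camera; I let go and backed the gripper clear, left the orange table alone, and handed the job in at about 9.5 s.

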